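# Kit the parts caddy for a synthesiser module

### The job

Kit the parts caddy for the next synthesiser module: throw the flap right back so that it stays open, and stand the two large knobs side by side on the floor of the bay beneath it. Stand the wide can capacitor inside the round lip and the heatsink inside the oblong lip, all upright and flat on the floor of their bays. Leave the small knob and the thin capacitor where they are; they are not part of the kit.

Things in the scene. Friction and masses are not known exactly. Their poses are not given: they have to be found in the camera images.
- knob_a_c (a point): One of two alike large control knobs: black, fluted, round, 36 mm across and 30 mm tall, straight-sided, with a bright metal disc on top, 30 g. Stands on the bench. Its point is the centre of the knob, half-way up; its z axis is up when it stands as it should.
- knob_b_c (a point): The other large control knob, the same as the first: 36 mm across, 30 mm tall. Its point is the centre of the knob, half-way up; its z axis is up when it stands as it should.
- can_wide_c (a point): The wide can capacitor: an upright black-sleeved cylinder with a bare aluminium top, 34 mm across and 60 mm tall, 85 g. Its point is its centre, half-way up; its z axis is up.
- heatsink_c (a point): Dark metal finned heatsink standing upright, 44 mm along its x, 28 mm along its y (fin edges; grip it across these), 52 mm tall, 100 g. Its point is its centre, half-way up; its z axis is up.
- knob_small_c (a point): Look-alike that does not belong in the kit: a small control knob of the same make, only 24 mm across and 26 mm tall. Point at its centre.
- can_thin_c (a point): Look-alike that does not belong in the kit: a thin can capacitor, only 22 mm across and 44 mm tall. Point at its centre.
- bay_flap: Flap bay of the grey caddy: fixed box, 100 mm along x, 124 along y, 38 high, walls and floor 3 mm. Origin: centre of its underside, 4 mm above the bench. Hinge line along y at x=+50, z=+40. Steel flap over it: 100 mm long, 124 wide, 4 thick; in its plane a black pull tab juts from the middle of its free edge (towards -x), 16 mm wide (along y), 8 thick, 100 to 144 mm from the hinge line.
- flap (a joint): Flap angle: 0 shut (level, tab towards the robot), 1.57 upright, 2.85 thrown right back on its stop. Light (90 g), nearly free hinge: falls shut if let go before upright, falls back to its stop once past upright. Fingers that pinch the tab lightly from its two sides can stay vertical while it turns between them.
- bay_round: Caddy bay with a round lip, fixed: grey plate 100 mm along x, 124 along y, 6 thick, with a round black upstanding lip in its middle, 60 mm inside diameter, 8 high, 4 thick. Origin: centre of the plate's underside, 4 mm above the bench; floor inside the lip 6 mm above the origin. Grip what goes here in its upper half, so the fingers stay above the lip.
- bay_rect: Caddy bay with an oblong lip, fixed: the same plate, 6 mm thick, with an oblong black upstanding lip in its middle, inside 68 mm along its x and 52 along its y, 8 high, 4 thick. Origin: centre of the plate's underside, 4 mm above the bench; floor inside the lip 6 mm above the origin. Grip what goes here in its upper half. The three bays stand in a row in a black tray with a 12 mm rim.
Things that resemble listed ones, but are neither listed nor needed, are in the scene too. Of the things like the bay_flap, leave any that is yellow; of the rest the smaller one is meant.

How it is judged:
At the end, for the whole second after the job is handed in: Flap open beyond 2.2 rad and still; both large knobs on the flap bay's floor inside its walls; wide capacitor on the floor inside the round lip; heatsink on the floor inside the oblong lip; each within 5 mm of resting height, tilted under 0.15 rad, and staying so (value of joint flap above 2.2 rad and velocity of joint flap below 0.1 rad/s and x of knob_a_c in the frame of bay_flap between -0.033 and 0.033 m and y of knob_a_c in the frame of bay_flap between -0.045 and 0.045 m and z of knob_a_c in the frame of bay_flap between 0.013 and 0.023 m and angle between each of knob_a_c, knob_b_c, can_wide_c, heatsink_c's own z axis and vertical below 0.15 rad and x of knob_b_c in the frame of bay_flap between -0.033 and 0.033 m and y of knob_b_c in the frame of bay_flap between -0.045 and 0.045 m and z of knob_b_c in the frame of bay_flap between 0.013 and 0.023 m and x of can_wide_c in the frame of bay_round between -0.015 and 0.015 m and y of can_wide_c in the frame of bay_round between -0.015 and 0.015 m and z of can_wide_c in the frame of bay_round between 0.031 and 0.041 m and x of heatsink_c in the frame of bay_rect between -0.015 and 0.015 m and y of heatsink_c in the frame of bay_rect between -0.015 and 0.015 m and z of heatsink_c in the frame of bay_rect between 0.027 and 0.037 m and horizontal distance between can_wide_c and bay_round below 0.015 m); the robot touches nothing.
It fails at once if the small knob is moved more than 25 mm or tipped over (distance of knob_small_c from where it was at the start of the episode above 0.025 m or angle between knob_small_c's own z axis and vertical above 0.5 rad).
It fails at once if the thin capacitor is moved more than 25 mm or tipped over (distance of can_thin_c from where it was at the start of the episode above 0.025 m or angle between can_thin_c's own z axis and vertical above 0.5 rad).
It also fails if it takes over 120 s, if anything falls off the work surface, if the arm or the gripper's body presses on something with over 40 N, if the wrist force passes 120 N, or if a joint passes its speed limit or range.

### The arm

A 6-joint arm with a two-finger parallel gripper is mounted at the origin on the work surface. World frame = base frame: x ahead of the robot, y to its left, z up, the work surface at z = 0. Lengths are in m, angles in rad, forces in N, time in s.
With the tool pointing down it reaches from about 0.35 to 0.725 m from the base axis. Payload 6 kg.
Tool frame: the origin (TCP) lies between the finger pads; the fingertips stand 22 mm ahead of it and the grasp point (between the pads) lies 3 mm ahead of it (manip.tip_extent is the z of the fingertips in the tool frame, in m); z points along the fingers, y is the line along which they close (so a half turn about z gives the same grasp; the last joint's range is limited). The gripper opens to 85 mm and grips with 20 to 120 N. Pads are 22 mm wide; open, the fingers measure 114 mm over their backs; the gripper's body (76 mm by 85 mm) begins 54 mm behind the grasp point. The pads swing forward as they close: fully open they stand 13 mm farther back than shut.
Start: joints at [-0.974, 0.04, 0.085, 0, -1.615, -0.334], TCP at [0.156, -0.579, 0.253] pointing down, gripper open.
Joint ranges: [-2.56, 2.56], [-1.29, 2.01], [-1.08, 1.49], [-3.29, 1.98], [-2.81, -0.18], [-2.99, 2.99]. Speed limits (rad/s): [2.57, 2.57, 3.01, 3.14, 3.14, 3.14].

### API

Orientations are given as a unit quaternion [w, x, y, z].
In Python, from cell import manip gives the robot as it stands.
- The arm moves only by the tool step_arm, never from a script. Its argument "rows" is a list of rows, each an object of numbers: "dx", "dy", "dz": the shift along the tool's x, y, z in m; "twist": the turn about the tool's z in degrees; "hand": the closure, from -1 (fully open) to 1 (shut). A call has 1 to 12 rows; each row is the pose to reach, as a shift and turn from the pose commanded when the call began, along the tool's axes at that moment; what a row does not reach only later rows make up. A row lasts 1/12 s, in which the tool goes at most 41.7 mm and 7.16 degrees, less where a joint would pass 70% of its speed; a pose out of reach is approached as far as the arm can. A call with a gripper value outside its range is refused whole. The fingers move at their own pace and stop on an object; the grip force is fixed at half the most. Time passes only in rows, so rows that repeat a pose let the fingers close. It gives the time, the measured TCP pose, the force, the opening and the grip force at its end, in the units of the state.
- manip.read_state(): the state, without advancing time (a new reading comes with each control period).
- manip.grab_frame(name): name is "side" or "top" or "wrist"; returns a dict with "img" (400x640x3 uint8, red, green, blue), "range_z" (400x640 float32, m along the optical axis (not along the pixel's ray), 0 where there is no reading), "vertical_fov" (degrees; the focal length in pixels is half the picture's height over the tangent of half this angle, whatever the lens; pixels are square), "cx", "cy" (the principal point, pixels), "k1" (the pictures are not rectified: a ray, as slopes to the right and down, at radius r is drawn at 1 + k1 r^2 times it, then the intrinsics apply), "view" (4x4, takes a point from world to camera coordinates). Camera axes: x right, y down, z forward; pixel columns grow to the right and rows downward; lengths in m; the calibration is good to about 2 mm. A picture is of the moment at which its call begins.
- manip.sign_off(): hands the job in; it is judged then, once.
The state is a dict: "time_s": time; "joint_pos": joint angles; "qd": joint speeds; "effort": joint torques, N m; "tool_pos": TCP position; "tcp_rot": TCP orientation; "contact_force": force on the tool from outside, world axes, zero at the start; "torque": the same for the moment, N m; "grip_width": opening from 0.0 (shut) to 1.0 (fully open); "grasp_force": force on a finger pad.
Only numpy, scipy, OpenCV 4.12 (cv2) and the standard library are available. Lean on these libraries where they do the work, as an engineer would, in place of code of your own. Each camera call takes 0.05 s, during which the arm holds its last target. There are 200 camera calls.

## Working session

There is one attempt and no reset: what is moved stays moved. The work goes in short steps, Python scripts to look and compute and a tool call to move; the robot and the scene stay as the last step left them, time stands still between calls to the robot, and variables do not carry over. Pictures are saved under pics/ and viewed, at most 14 in all, crops included, and the job is handed in when it is done.

Besides the shell and the picture viewer there is one more tool, called by a JSON object that holds its "method" and its "body". step_arm: Moves the arm, as the interface text tells. Its arguments: {"type":"object","properties":{"rows":{"type":"array","items":{"type":"object","properties":{"dx":{"type":"number"},"dy":{"type":"number"},"dz":{"type":"number"},"twist":{"type":"number"},"hand":{"type":"number"}}}}},"required":["rows"]}

```bash
mkdir -p pics; cat > h.py <<'E'
import numpy as np, cv2, pickle
from cell import manip
def grab(n,f=None):
    F=manip.grab_frame(n)
    if f: cv2.imwrite('pics/'+f,F['img'][:,:,::-1]); pickle.dump(F,open('pics/'+f+'.pkl','wb'))
    return F
def load(f): return pickle.load(open('pics/'+f+'.pkl','rb'))
def K(F):
    h,w=F['img'].shape[:2]; f=h/2/np.tan(np.radians(F['vertical_fov'])/2)
    return np.array([[f,0,F['cx']],[0,f,F['cy']],[0,0,1]]), np.array([F['k1'],0,0,0.])
def ray(F,u,v):
    k,d=K(F); return cv2.undistortPoints(np.array([[[u,v]]],float),k,d)[0,0]
def atz(F,u,v,z):
    "world point on pixel ray at height z"
    a=ray(F,u,v); V=np.array(F['view']); R,t=V[:3,:3],V[:3,3]
    o=-R.T@t; dr=R.T@np.array([a[0],a[1],1]); return o+dr*(z-o[2])/dr[2]
def pt(F,u,v):
    "world point by depth"
    a=ray(F,u,v); z=F['range_z'][int(round(v)),int(round(u))]; V=np.array(F['view'])
    return V[:3,:3].T@(np.array([a[0],a[1],1])*z-V[:3,3])
def proj(F,P):
    V=np.array(F['view']); p=V[:3,:3]@np.array(P)+V[:3,3]; k,d=K(F)
    return cv2.projectPoints(p.reshape(1,1,3),np.zeros(3),np.zeros(3),k,d)[0].ravel()
def cloud(F):
    h,w=F['range_z'].shape; u,v=np.meshgrid(np.arange(w),np.arange(h)); k,d=K(F)
    a=cv2.undistortPoints(np.stack([u,v],-1).reshape(-1,1,2).astype(float),k,d).reshape(h,w,2)
    z=F['range_z'][...,None]; V=np.array(F['view']); c=np.concatenate([a*z,z],-1)
    return (c-V[:3,3])@V[:3,:3]
E
python3 - <<'E'
from h import *
for n in ['top','side']:
    F=grab(n,n+'0.png'); print(n,F['vertical_fov'],F['k1'],np.array(F['view']).round(3).tolist(),F['img'].shape)
print(manip.read_state())
E
```

```text
top 47.28557223346819 0.0298507199085549 [[0.022, -0.999, 0.025, 0.047], [-0.991, -0.025, -0.133, 0.462], [0.134, -0.022, -0.991, 1.165], [0.0, 0.0, 0.0, 1.0]] (400, 640, 3)
side 54.479270041487325 0.03017003406909362 [[-0.812, -0.584, -0.014, 0.4], [-0.304, 0.444, -0.843, 0.168], [0.499, -0.68, -0.538, 1.02], [0.0, 0.0, 0.0, 1.0]] (400, 640, 3)
{'time_s': 0.1, 'joint_pos': array([-9.74274007e-01,  4.07662436e-02,  8.39006617e-02, -3.85376497e-04,
       -1.61551259e+00, -3.33671115e-01]), 'qd': array([ 0.00064   , -0.00066119,  0.00069088,  0.00165672, -0.00064068,
       -0.00040519]), 'effort': array([-4.29764405e-03, -3.69343758e+01,  3.48284769e+01,  6.95174977e+00,
       -4.49468076e-03, -1.41680511e-05]), 'tool_pos': array([ 0.1558802 , -0.57912388,  0.25236947]), 'tcp_rot': array([-1.82682646e-04, -1.31055928e-01,  9.91374642e-01,  7.93250427e-04]), 'contact_force': array([-0.36727067, -0.4136273 ,  0.424406  ]), 'torque': array([-0.0128774 , -0.00129771,  0.01715454]), 'grasp_force': 0.0, 'grip_width': 1.0006496616238278}
```

View pics/top0.png

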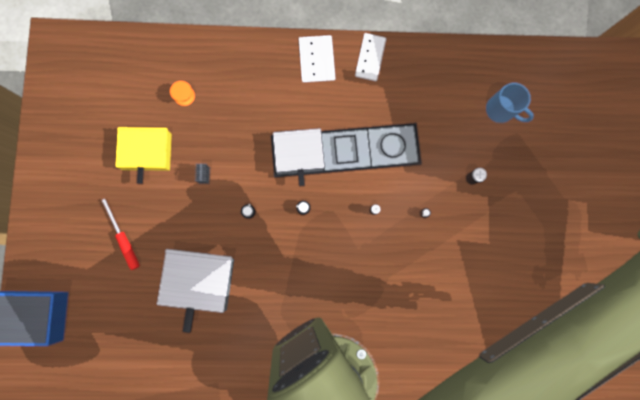

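View pics/side0.png

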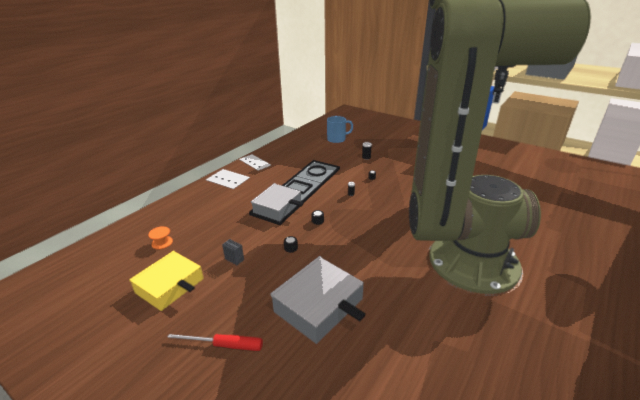

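The top view shows three flap boxes: yellow (143,148), large grey (195,280) and the caddy's (298,150). The caddy's is the one meant: it isn't yellow, it is smaller than the large grey one, and it stands in the tray row. Knob candidates are (248,211), (303,207) and a small one at (425,212). The cans are (479,175), wide, and (375,209), thin. The heatsink is at (203,173). I'll confirm these in an enlarged crop and measure from depth.

```bash
python3 - <<'E'
from h import *
F=load('top0.png'); c=F['img'][110:235,180:500,::-1]
cv2.imwrite('pics/crop0.png',cv2.resize(c,None,fx=2.5,fy=2.5,interpolation=cv2.INTER_CUBIC))
C=cloud(F)
def blob(n,u,v,r=14):
    p=C[v-r:v+r,u-r:u+r].reshape(-1,3); h=p[:,2].max(); t=p[p[:,2]>h-.008]
    print(n,'top',t.mean(0).round(3),'max',h.round(3),'ext',(t.max(0)-t.min(0)).round(3))
    (c,s,a)=cv2.minAreaRect((t[:,:2]*1000).astype(np.float32)); print('   rect',np.round(c),np.round(s),round(a,1))
for n,u,v in [('k1',248,211),('k2',303,207),('thin',375,209),('small',425,212),('wide',479,175),('hs',203,173)]: blob(n,u,v)
# caddy
for n,u,v in [('flapc',298,150),('rectfloor',345,150),('roundfloor',393,146),('tab',301,178)]: print(n,pt(F,u,v).round(3))
m=(C[:,:,2]>.035)&(C[:,:,2]<.06); m[:, :265]=0; m[:,335:]=0; m[:120]=0; m[185:]=0
p=C[m]; print(cv2.minAreaRect((p[:,:2]*1000).astype(np.float32)), p[:,2].mean())
E
```

```text
k1 top [0.301 0.084 1.214] max 1.214 ext [0. 0. 0.]
   rect [301.  84.] [0. 0.] 0.0
k2 top [0.301 0.084 1.214] max 1.214 ext [0. 0. 0.]
   rect [301.  84.] [0. 0.] 0.0
thin top [0.301 0.084 1.214] max 1.214 ext [0. 0. 0.]
   rect [301.  84.] [0. 0.] 0.0
small top [0.301 0.084 1.214] max 1.214 ext [0. 0. 0.]
   rect [301.  84.] [0. 0.] 0.0
wide top [0.301 0.084 1.214] max 1.214 ext [0. 0. 0.]
   rect [301.  84.] [0. 0.] 0.0
hs top [0.301 0.084 1.214] max 1.214 ext [0. 0. 0.]
   rect [301.  84.] [0. 0.] 0.0
flapc [0.584 0.105 0.049]
rectfloor [ 0.597 -0.022  0.011]
roundfloor [ 0.611 -0.152  0.011]
tab [0.511 0.095 0.045]
((565.3523559570312, 101.84166717529297), (144.0486602783203, 123.9201889038086), 6.659693717956543) 0.04595295953665574
```

View pics/crop0.png

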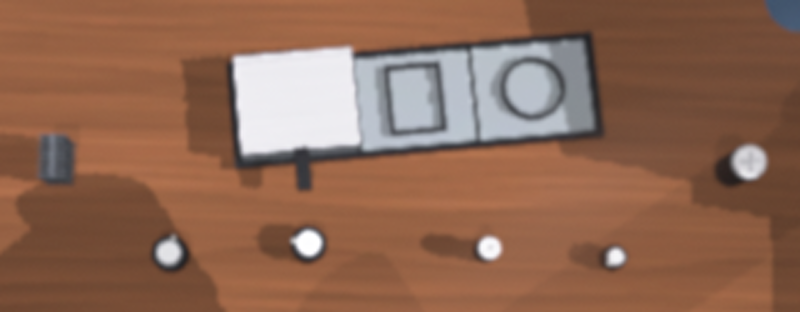

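The enlarged crop confirms it: two large knobs at crop (169,252) and (308,243), the thin can at (488,248), the small knob at (614,257), the wide can at (748,161), the heatsink at (56,158), and the caddy flap with its tab at (303,170).

```bash
python3 - <<'E'
from h import *
F=load('top0.png'); C=cloud(F); C[F['range_z']<=0]=0
def blob(n,u,v,r=16):
    p=C[v-r:v+r,u-r:u+r].reshape(-1,3); p=p[p[:,2]<.3]; h=np.percentile(p[:,2],99.5); t=p[p[:,2]>h-.006]
    (c,s,a)=cv2.minAreaRect((t[:,:2]*1000).astype(np.float32)); print(n,'h',h.round(3),'mean',(t.mean(0)*1000).round(),'rect',np.round(c),np.round(s),round(a,1))
for n,u,v in [('k1',248,211),('k2',303,207),('thin',375,209),('small',425,212),('wide',479,175),('hs',203,173)]: blob(n,u,v)
# lips
g=C
for n,(u0,u1) in dict(rect=(327,363),round=(374,412)).items():
    s=C[118:175,u0:u1]; m=(s[...,2]>.0135)&(s[...,2]<.03); p=s[m]; dark=F['img'][118:175,u0:u1].mean(-1)[m]
    print(n,len(p),cv2.minAreaRect((p[:,:2]*1000).astype(np.float32)))
E
```

```text
k1 h 0.034 mean [423. 233.  31.] rect [423. 233.] [33. 34.] 58.2
k2 h 0.033 mean [436.  88.  31.] rect [437.  89.] [32. 34.] 0.1
thin h 0.046 mean [434. -99.  44.] rect [435. -99.] [18. 19.] 46.6
small h 0.028 mean [ 430. -233.   26.] rect [ 430. -233.] [23. 25.] 34.4
wide h 0.063 mean [ 529. -366.   60.] rect [ 529. -366.] [30. 33.] 0.9
hs h 0.055 mean [517. 353.  52.] rect [518. 354.] [27. 43.] 88.9
rect 238 ((597.3153076171875, -23.550952911376953), (115.45153045654297, 95.19540405273438), 4.5943169593811035)
round 227 ((613.0804443359375, -149.70921325683594), (124.52629089355469, 100.7276382446289), 0.24069973826408386)
```

```bash
cat >> h.py <<'E'
from scipy.spatial.transform import Rotation as Ro
def pose():
    s=manip.read_state(); q=np.array(s['tcp_rot']); R=Ro.from_quat(q[[1,2,3,0]]).as_matrix()
    psi=np.degrees(np.arctan2(-R[0,1],R[1,1])); return np.array(s['tool_pos']),R,psi
def to(x,y,z,psi=None):
    p,R,c=pose(); d=R.T@(np.array([x,y,z])-p)
    tw=0 if psi is None else -((psi-c+180)%360-180)
    print('at',p.round(4),'psi',round(c,1),'-> dx %.4f dy %.4f dz %.4f twist %.1f'%(*d,tw))
E
python3 - <<'E'
from h import *
F=load('top0.png')
for n,u,v in [('rect',345.8,149.4),('round',392.8,145.2)]: print(n,atz(F,u,v,.018).round(4))
to(.508,.096,.20,6.3)
E
```

```text
rect [ 0.5966 -0.0231  0.018 ]
round [ 0.6116 -0.1497  0.018 ]
at [ 0.1559 -0.5791  0.2524] psi 15.1 -> dx -0.5155 dy 0.5603 dz 0.0532 twist 8.8
```

{"method": "step_arm", "body": {"rows": [{"dx":-0.26,"dy":0.28,"dz":0,"twist":4.5},{"dx":-0.26,"dy":0.28,"dz":0,"twist":4.5},{"dx":-0.26,"dy":0.28,"dz":0,"twist":4.5},{"dx":-0.26,"dy":0.28,"dz":0,"twist":4.5},{"dx":-0.26,"dy":0.28,"dz":0,"twist":4.5},{"dx":-0.26,"dy":0.28,"dz":0,"twist":4.5},{"dx":-0.26,"dy":0.28,"dz":0,"twist":4.5},{"dx":-0.26,"dy":0.28,"dz":0,"twist":4.5},{"dx":-0.26,"dy":0.28,"dz":0,"twist":4.5},{"dx":-0.26,"dy":0.28,"dz":0,"twist":4.5},{"dx":-0.26,"dy":0.28,"dz":0,"twist":4.5},{"dx":-0.26,"dy":0.28,"dz":0,"twist":4.5}]}}

```text
validation failed for argument at $.ro...
```

```bash
python3 -c "
from h import *
to(.508,.096,.20,6.3); print(manip.read_state()['joint_pos'])"
```

```text
at [ 0.1559 -0.5791  0.2524] psi 15.1 -> dx -0.5155 dy 0.5603 dz 0.0532 twist 8.8
[-9.74274007e-01  4.07662436e-02  8.39006617e-02 -3.85376497e-04
 -1.61551259e+00 -3.33671115e-01]
```

{"method": "step_arm", "body": {"rows": [{"dx":-0.02,"dy":0.03,"dz":0.0,"twist":4.5,"hand":-1.0},{"dx":-0.26,"dy":0.28,"dz":0.0,"twist":4.5,"hand":-1.0}]}}

```text
time_s: 0.27
tool_pos: [0.1864, -0.5084, 0.2508]
tcp_rot: [-0.001, -0.088, 0.996, 0.002]
contact_force: [1.5, 0.8, 0.3]
grip_width: 0.999
grasp_force: 0.0
```

{"method": "step_arm", "body": {"rows": [{"dx":-0.24,"dy":0.26,"dz":0.0,"twist":4.0,"hand":-1.0},{"dx":-0.24,"dy":0.26,"dz":0.0,"twist":4.0,"hand":-1.0},{"dx":-0.24,"dy":0.26,"dz":0.0,"twist":4.0,"hand":-1.0},{"dx":-0.24,"dy":0.26,"dz":0.0,"twist":4.0,"hand":-1.0},{"dx":-0.24,"dy":0.26,"dz":0.0,"twist":4.0,"hand":-1.0},{"dx":-0.24,"dy":0.26,"dz":0.0,"twist":4.0,"hand":-1.0},{"dx":-0.24,"dy":0.26,"dz":0.0,"twist":4.0,"hand":-1.0},{"dx":-0.24,"dy":0.26,"dz":0.0,"twist":4.0,"hand":-1.0},{"dx":-0.24,"dy":0.26,"dz":0.0,"twist":4.0,"hand":-1.0},{"dx":-0.24,"dy":0.26,"dz":0.0,"twist":4.0,"hand":-1.0}]}}

```text
time_s: 1.1
tool_pos: [0.3773, -0.206, 0.2527]
tcp_rot: [-0.0, -0.06, 0.998, 0.001]
contact_force: [-0.6, -0.2, -0.6]
grip_width: 0.999
grasp_force: 0.0
```

```bash
python3 -c "
from h import *
to(.508,.096,.20,6.3); print(manip.read_state()['joint_pos'])"
```

```text
at [ 0.3773 -0.206   0.2527] psi 6.8 -> dx -0.1658 dy 0.2842 dz 0.0530 twist 0.5
[-2.59394622e-02 -4.26989860e-01 -3.18283180e-01 -1.15354131e-03
 -1.67972705e+00 -1.42554068e+00]
```

{"method": "step_arm", "body": {"rows": [{"dx":-0.166,"dy":0.284,"dz":0.05,"twist":0.5,"hand":-1.0},{"dx":-0.166,"dy":0.284,"dz":0.05,"twist":0.5,"hand":-1.0},{"dx":-0.166,"dy":0.284,"dz":0.05,"twist":0.5,"hand":-1.0},{"dx":-0.166,"dy":0.284,"dz":0.05,"twist":0.5,"hand":-1.0},{"dx":-0.166,"dy":0.284,"dz":0.05,"twist":0.5,"hand":-1.0},{"dx":-0.166,"dy":0.284,"dz":0.05,"twist":0.5,"hand":-1.0},{"dx":-0.166,"dy":0.284,"dz":0.05,"twist":0.5,"hand":-1.0},{"dx":-0.166,"dy":0.284,"dz":0.05,"twist":0.5,"hand":-1.0},{"dx":-0.166,"dy":0.284,"dz":0.05,"twist":0.5,"hand":-1.0},{"dx":-0.166,"dy":0.284,"dz":0.05,"twist":0.5,"hand":-1.0},{"dx":-0.166,"dy":0.284,"dz":0.05,"twist":0.5,"hand":-1.0}]}}

```text
time_s: 2.02
tool_pos: [0.5082, 0.0915, 0.203]
tcp_rot: [-0.0, -0.053, 0.999, -0.0]
contact_force: [-0.5, -0.4, 1.5]
grip_width: 1.002
grasp_force: 0.0
```

```bash
python3 -c "
from h import *
to(.508,.096,.20,6.3); print(manip.read_state()['joint_pos'].round(2))
F=grab('wrist','w1.png'); print(np.array(F['view']).round(3).tolist(),F['vertical_fov'])"
```

```text
at [0.5082 0.0915 0.203 ] psi 6.1 -> dx -0.0003 dy 0.0045 dz 0.0030 twist -0.2
[ 0.57 -0.18 -0.22  0.   -1.54 -2.03]
[[-0.105, 0.994, -0.0, -0.039], [0.959, 0.101, 0.264, -0.517], [0.263, 0.028, -0.964, 0.193], [0.0, 0.0, 0.0, 1.0]] 69.65665029505075
```

View pics/w1.png

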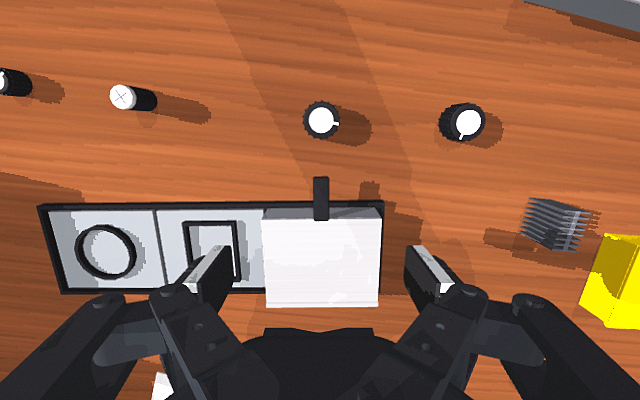

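The wrist picture shows the tab from end (321,178) to base about (321,212), knobs at (321,120) and (468,122), the oblong lip at about (212,250) and the round lip at (106,251). I'll cross-check these positions.

```bash
python3 - <<'E'
from h import *
F=load('w1.png')
for n,u,v,z in [('tabend',321,178,.048),('tabbase',321,211,.046),('k2',321,120,.030),('k1',469,122,.030),('round',106,251,.018),('thin',122,97,.044)]:
    print(n,atz(F,u,v,z).round(4), pt(F,u,v).round(4))
C=cloud(F); m=(C[...,2]>.042)&(C[...,2]<.056)&(C[...,0]>.47)&(C[...,0]<.66)&(C[...,1]>.03)&(C[...,1]<.18)
m[215:,:250]=0; m[:,400:]=0
p=C[m]; print(cv2.minAreaRect((p[:,:2]*1000).astype(np.float32)),p[:,2].mean())
t=p[p[:,0]<.515]; print('tab',t.mean(0),t.min(0),t.max(0))
E
```

```text
tabend [0.4929 0.0939 0.048 ] [0.4931 0.0939 0.0469]
tabbase [0.5268 0.0976 0.046 ] [0.5267 0.0976 0.0463]
k2 [0.4389 0.0882 0.03  ] [0.4389 0.0882 0.0299]
k1 [0.425  0.2336 0.03  ] [0.425  0.2342 0.0289]
round [ 0.6105 -0.1453  0.018 ] [ 0.6155 -0.1521  0.009 ]
thin [ 0.4373 -0.0969  0.044 ] [ 0.4373 -0.0963  0.0448]
((564.9754638671875, 101.71002197265625), (147.8104248046875, 124.88115692138672), 6.95752477645874) 0.044974881757042035
tab [0.5028585  0.09459116 0.04651051] [0.49106093 0.08609641 0.04235017] [0.51491053 0.10330845 0.04870076]
```

{"method": "step_arm", "body": {"rows": [{"dx":0.0015,"dy":0.004,"dz":0.04,"twist":-0.5,"hand":-0.2},{"dx":0.0015,"dy":0.004,"dz":0.08,"twist":-0.5,"hand":0.0},{"dx":0.0015,"dy":0.004,"dz":0.11,"twist":-0.5,"hand":0.0},{"dx":0.0015,"dy":0.004,"dz":0.13,"twist":-0.5,"hand":0.0},{"dx":0.0015,"dy":0.004,"dz":0.145,"twist":-0.5,"hand":0.0},{"dx":0.0015,"dy":0.004,"dz":0.151,"twist":-0.5,"hand":0.0},{"dx":0.0015,"dy":0.004,"dz":0.151,"twist":-0.5,"hand":0.0},{"dx":0.0015,"dy":0.004,"dz":0.151,"twist":-0.5,"hand":0.5},{"dx":0.0015,"dy":0.004,"dz":0.151,"twist":-0.5,"hand":0.6},{"dx":0.0015,"dy":0.004,"dz":0.151,"twist":-0.5,"hand":0.65},{"dx":0.0015,"dy":0.004,"dz":0.151,"twist":-0.5,"hand":0.7},{"dx":0.0015,"dy":0.004,"dz":0.151,"twist":-0.5,"hand":0.7}]}}

```text
time_s: 3.07
tool_pos: [0.5074, 0.0941, 0.0545]
tcp_rot: [0.001, -0.057, 0.998, -0.001]
contact_force: [1.8, -7.9, 2.5]
grip_width: 0.17
grasp_force: 58.4
```

```bash
python3 -c "
from h import *
to(.5064,.0956,.052,6.6)
h=np.array([.6355,.1105]);e=np.array([np.cos(.115),np.sin(.115)])
p,R,c=pose(); r=.13
for th in [0,.2,.4,.6,.8,1.0,1.2,1.4,1.57,1.7,1.8,1.9]:
    q=h-e*r*np.cos(th); d=R.T@np.array([*(q-(h-e*r)),r*np.sin(th)]); print(th,d.round(3))"
```

```text
at [0.5074 0.0941 0.0545] psi 6.5 -> dx 0.0008 dy 0.0016 dz 0.0024 twist -0.1
0 [0. 0. 0.]
0.2 [-0.003 -0.    -0.026]
0.4 [-0.01  -0.    -0.051]
0.6 [-0.023 -0.    -0.073]
0.8 [-0.04  -0.    -0.093]
1.0 [-0.06  -0.    -0.109]
1.2 [-0.083 -0.    -0.121]
1.4 [-0.108 -0.    -0.128]
1.57 [-0.13 -0.   -0.13]
1.7 [-0.147 -0.    -0.129]
1.8 [-0.16  -0.    -0.126]
1.9 [-0.172 -0.    -0.123]
```

{"method": "step_arm", "body": {"rows": [{"dx":-0.001,"dy":-0.0015,"dz":-0.013,"twist":0.0,"hand":0.66},{"dx":-0.003,"dy":-0.0015,"dz":-0.026,"twist":0.0,"hand":0.66},{"dx":-0.006,"dy":-0.0015,"dz":-0.039,"twist":0.0,"hand":0.66},{"dx":-0.01,"dy":-0.0015,"dz":-0.051,"twist":0.0,"hand":0.66},{"dx":-0.016,"dy":-0.0015,"dz":-0.062,"twist":0.0,"hand":0.66},{"dx":-0.023,"dy":-0.0015,"dz":-0.073,"twist":0.0,"hand":0.66},{"dx":-0.031,"dy":-0.0015,"dz":-0.084,"twist":0.0,"hand":0.66},{"dx":-0.04,"dy":-0.0015,"dz":-0.093,"twist":0.0,"hand":0.66},{"dx":-0.04,"dy":-0.0015,"dz":-0.093,"twist":0.0,"hand":0.66}]}}

```text
time_s: 3.82
tool_pos: [0.5474, 0.0985, 0.1468]
tcp_rot: [0.0, -0.057, 0.998, -0.0]
contact_force: [0.9, -2.6, -3.3]
grip_width: 0.169
grasp_force: 45.1
```

{"method": "step_arm", "body": {"rows": [{"dx":-0.01,"dy":0.0,"dz":-0.009,"twist":0.0,"hand":0.66},{"dx":-0.02,"dy":0.0,"dz":-0.016,"twist":0.0,"hand":0.66},{"dx":-0.031,"dy":0.0,"dz":-0.023,"twist":0.0,"hand":0.66},{"dx":-0.043,"dy":0.0,"dz":-0.028,"twist":0.0,"hand":0.66},{"dx":-0.055,"dy":0.0,"dz":-0.032,"twist":0.0,"hand":0.66},{"dx":-0.068,"dy":0.0,"dz":-0.035,"twist":0.0,"hand":0.66},{"dx":-0.08,"dy":0.0,"dz":-0.037,"twist":0.0,"hand":0.66},{"dx":-0.093,"dy":0.0,"dz":-0.037,"twist":0.0,"hand":0.66},{"dx":-0.107,"dy":0.0,"dz":-0.036,"twist":0.0,"hand":0.66},{"dx":-0.12,"dy":0.0,"dz":-0.033,"twist":0.0,"hand":0.66},{"dx":-0.12,"dy":0.0,"dz":-0.033,"twist":0.0,"hand":0.66}]}}

```text
time_s: 4.73
tool_pos: [0.6671, 0.1124, 0.1797]
tcp_rot: [0.001, -0.057, 0.998, -0.0]
contact_force: [-0.3, -1.6, 3.1]
grip_width: 0.168
grasp_force: 28.7
```

```bash
python3 -c "
from h import *
F=grab('side','s1.png')
cv2.imwrite('pics/s1c.png',cv2.resize(F['img'][80:300,180:420,::-1],None,fx=2.5,fy=2.5))"
```

```text
(no output)
```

View pics/s1c.png

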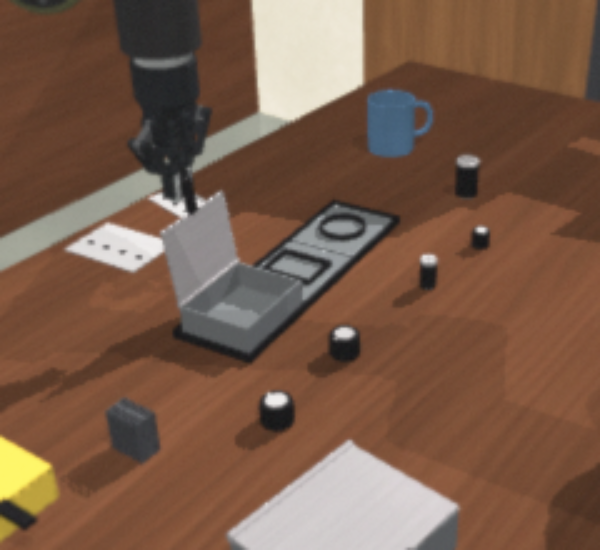

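The crop shows the flap at (205,250), past upright, still held by the tab. I'll open, rise, and turn 90° over knob b (the near-centre one).

{"method": "step_arm", "body": {"rows": [{"dx":0.0,"dy":0.0,"dz":0.0,"twist":0.0,"hand":0.2},{"dx":0.0,"dy":0.0,"dz":0.0,"twist":0.0,"hand":0.2},{"dx":0.0,"dy":0.0,"dz":0.0,"twist":0.0,"hand":0.0},{"dx":0.0,"dy":0.0,"dz":-0.03,"twist":0.0,"hand":0.0},{"dx":0.04,"dy":0.0,"dz":-0.04,"twist":-7.0,"hand":0.0},{"dx":0.08,"dy":0.0,"dz":-0.04,"twist":-14.0,"hand":0.0},{"dx":0.12,"dy":0.0,"dz":-0.04,"twist":-21.0,"hand":0.0},{"dx":0.16,"dy":0.0,"dz":-0.04,"twist":-28.0,"hand":0.0},{"dx":0.2,"dy":0.0,"dz":-0.04,"twist":-35.0,"hand":0.0},{"dx":0.227,"dy":0.0,"dz":-0.04,"twist":-42.0,"hand":0.0},{"dx":0.227,"dy":0.0,"dz":-0.04,"twist":-49.0,"hand":0.0},{"dx":0.227,"dy":0.0,"dz":-0.04,"twist":-56.0,"hand":0.0}]}}

```text
time_s: 5.78
tool_pos: [0.4387, 0.0867, 0.2196]
tcp_rot: [0.002, -0.522, 0.853, 0.0]
contact_force: [1.1, -0.0, -0.9]
grip_width: 0.5
grasp_force: 0.0
```

```bash
python3 -c "
from h import *
to(.438,.0885,.15,96.6); print(manip.read_state()['joint_pos'].round(2))"
```

```text
at [0.4387 0.0867 0.2196] psi 63.0 -> dx -0.0010 dy 0.0015 dz 0.0696 twist -33.6
[ 0.65 -0.39 -0.35 -0.   -1.6  -1.12]
```

{"method": "step_arm", "body": {"rows": [{"dx":-0.001,"dy":0.0015,"dz":0.0,"twist":-7.0,"hand":-0.4},{"dx":-0.001,"dy":0.0015,"dz":0.0,"twist":-14.0,"hand":-0.4},{"dx":-0.001,"dy":0.0015,"dz":0.03,"twist":-21.0,"hand":-0.4},{"dx":-0.001,"dy":0.0015,"dz":0.06,"twist":-28.0,"hand":-0.4},{"dx":-0.001,"dy":0.0015,"dz":0.09,"twist":-33.5,"hand":-0.4},{"dx":-0.001,"dy":0.0015,"dz":0.09,"twist":-33.5,"hand":-0.4}]}}

```text
time_s: 6.28
tool_pos: [0.4358, 0.0873, 0.1221]
tcp_rot: [0.004, 0.745, -0.668, -0.002]
contact_force: [-0.4, 0.4, -1.2]
grip_width: 0.699
grasp_force: 0.0
```

```bash
python3 -c "
from h import *
to(.438,.0885,.032,96.6)
F=grab('wrist','w2.png')"
```

```text
at [0.4358 0.0873 0.1221] psi 96.2 -> dx -0.0011 dy -0.0031 dz 0.0901 twist -0.4
```

View pics/w2.png

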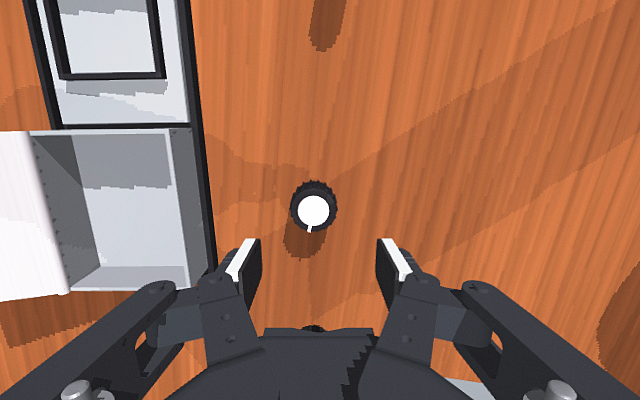

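The picture shows the flap thrown back and the bay open. The knob top is at (313,210), between the fingers.

```bash
python3 -c "
from h import *
F=load('w2.png'); p=atz(F,313.5,209.5,.03); print(p, pt(F,313.5,209.5)); to(p[0],p[1],.032,96.6)
C=cloud(F); c=C[170:240,280:345].reshape(-1,3); t=c[(c[:,2]>.026)&(c[:,2]<.04)]; print(cv2.minAreaRect((t[:,:2]*1000).astype(np.float32)))
"
```

```text
[0.43861048 0.08686341 0.03      ] [0.43859454 0.08706079 0.02935238]
at [0.4373 0.0875 0.1259] psi 96.0 -> dx 0.0006 dy -0.0017 dz 0.0939 twist -0.6
((438.70269775390625, 87.07376098632812), (34.81098175048828, 34.950260162353516), 54.62187576293945)
```

{"method": "step_arm", "body": {"rows": [{"dx":0.0005,"dy":-0.0015,"dz":0.04,"twist":-0.5,"hand":-0.4},{"dx":0.0005,"dy":-0.0015,"dz":0.075,"twist":-0.5,"hand":-0.4},{"dx":0.0005,"dy":-0.0015,"dz":0.094,"twist":-0.5,"hand":-0.4},{"dx":0.0005,"dy":-0.0015,"dz":0.094,"twist":-0.5,"hand":-0.4},{"dx":0.0005,"dy":-0.0015,"dz":0.094,"twist":-0.5,"hand":0.0},{"dx":0.0005,"dy":-0.0015,"dz":0.094,"twist":-0.5,"hand":0.3},{"dx":0.0005,"dy":-0.0015,"dz":0.094,"twist":-0.5,"hand":0.4},{"dx":0.0005,"dy":-0.0015,"dz":0.094,"twist":-0.5,"hand":0.4},{"dx":0.0005,"dy":-0.0015,"dz":0.094,"twist":-0.5,"hand":0.4}]}}

```text
time_s: 7.08
tool_pos: [0.4426, 0.0888, 0.0381]
tcp_rot: [-0.003, 0.746, -0.666, 0.001]
contact_force: [-1.5, 0.9, 7.6]
grip_width: 0.392
grasp_force: 60.1
```

```bash
python3 -c "
from h import *
h=np.array([.6355,.1105]);e=np.array([np.cos(.115),np.sin(.115)]); n=np.array([-e[1],e[0]])
b=h-.05*e; print('bay',b, 'k+',b+.026*n,'k-',b-.026*n); q=b-.026*n
to(*q,.12,96.6)"
```

```text
bay [0.58583026 0.10476267] k+ [0.58284685 0.13059093] k- [0.58881367 0.0789344 ]
at [0.4426 0.0888 0.0381] psi 96.5 -> dx 0.0264 dy -0.1446 dz -0.0811 twist -0.1
```

{"method": "step_arm", "body": {"rows": [{"dx":0.0,"dy":0.0,"dz":-0.03,"twist":0.0,"hand":0.4},{"dx":0.0,"dy":0.0,"dz":-0.06,"twist":0.0,"hand":0.4},{"dx":0.0,"dy":0.0,"dz":-0.085,"twist":0.0,"hand":0.4},{"dx":0.01,"dy":-0.04,"dz":-0.085,"twist":0.0,"hand":0.4},{"dx":0.018,"dy":-0.08,"dz":-0.085,"twist":0.0,"hand":0.4},{"dx":0.026,"dy":-0.12,"dz":-0.085,"twist":0.0,"hand":0.4},{"dx":0.026,"dy":-0.145,"dz":-0.085,"twist":0.0,"hand":0.4},{"dx":0.026,"dy":-0.145,"dz":-0.085,"twist":0.0,"hand":0.4},{"dx":0.026,"dy":-0.145,"dz":-0.085,"twist":0.0,"hand":0.4}]}}

```text
time_s: 7.83
tool_pos: [0.5887, 0.0785, 0.1197]
tcp_rot: [0.0, 0.746, -0.666, 0.0]
contact_force: [-0.5, -1.2, -0.5]
grip_width: 0.393
grasp_force: 59.9
```

```bash
python3 -c "
from h import *
to(.5888,.0789,.0465,96.6)
F=grab('wrist','w3.png')"
```

```text
at [0.5887 0.0785 0.1197] psi 96.5 -> dx -0.0004 dy -0.0001 dz 0.0732 twist -0.1
```

View pics/w3.png

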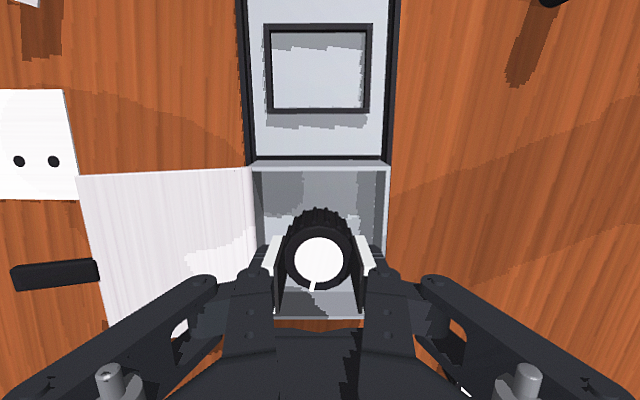

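The knob is held at (318,258), centred across the bay walls at 252 to 388.

```bash
python3 -c "
from h import *
F=load('w3.png'); print(pt(F,319,258))
C=cloud(F)
for u,v in [(320,160),(380,168),(258,168),(320,311),(320,190),(265,110),(369,110),(371,25),(267,25)]: print(u,v,C[v,u].round(4))
print(pose()[0])"
```

```text
[0.58829616 0.07748305 0.11012114]
320 160 [0.5913 0.0421 0.0105]
380 168 [0.5496 0.0392 0.0399]
258 168 [0.6338 0.0484 0.042 ]
320 311 [0.5776 0.1625 0.035 ]
320 190 [0.5884 0.0671 0.0074]
265 110 [0.6375 0.009  0.0086]
369 110 [5.596e-01 5.000e-04 1.710e-02]
371 25 [ 0.5669 -0.0554  0.0165]
267 25 [ 0.6382 -0.047   0.0178]
[0.58801209 0.07864319 0.12007986]
```

{"method": "step_arm", "body": {"rows": [{"dx":0.0,"dy":0.0,"dz":0.03,"twist":0.0,"hand":0.4},{"dx":0.0,"dy":0.0,"dz":0.05,"twist":0.0,"hand":0.4},{"dx":0.0,"dy":0.0,"dz":0.065,"twist":0.0,"hand":0.4},{"dx":0.0,"dy":0.0,"dz":0.072,"twist":0.0,"hand":0.4},{"dx":0.0,"dy":0.0,"dz":0.073,"twist":0.0,"hand":0.4},{"dx":0.0,"dy":0.0,"dz":0.073,"twist":0.0,"hand":0.4},{"dx":0.0,"dy":0.0,"dz":0.073,"twist":0.0,"hand":0.0},{"dx":0.0,"dy":0.0,"dz":0.073,"twist":0.0,"hand":0.0},{"dx":0.0,"dy":0.0,"dz":0.073,"twist":0.0,"hand":0.0}]}}

```text
time_s: 8.63
tool_pos: [0.5882, 0.0789, 0.0477]
tcp_rot: [-0.001, 0.746, -0.665, 0.0]
contact_force: [0.6, -0.2, -0.5]
grip_width: 0.5
grasp_force: 0.0
```

{"method": "step_arm", "body": {"rows": [{"dx":0.0,"dy":0.0,"dz":-0.03,"twist":0.0,"hand":0.0},{"dx":0.0,"dy":0.0,"dz":-0.06,"twist":0.0,"hand":0.0},{"dx":0.0,"dy":0.0,"dz":-0.075,"twist":0.0,"hand":0.0},{"dx":0.0,"dy":0.0,"dz":-0.075,"twist":0.0,"hand":0.0}]}}

```text
time_s: 8.97
tool_pos: [0.59, 0.0791, 0.1272]
tcp_rot: [-0.004, 0.746, -0.665, 0.002]
contact_force: [0.7, -0.2, 0.1]
grip_width: 0.497
grasp_force: 0.0
```

```bash
python3 -c "
from h import *
F=grab('wrist','w4.png'); C=cloud(F); p=C.reshape(-1,3); p=p[(abs(p[:,0]-.585)<.04)&(abs(p[:,1]-.085)<.03)&(p[:,2]>.03)&(p[:,2]<.045)]
print(len(p),p.mean(0),p.min(0),p.max(0))
to(.425,.2335,.12,96.6)"
```

```text
1687 [0.58801582 0.07697879 0.03575862] [0.56908566 0.05910535 0.03004594] [0.60663913 0.09720692 0.038391  ]
at [0.589  0.0791 0.1245] psi 96.6 -> dx -0.1721 dy 0.1453 dz 0.0040 twist -0.0
```

{"method": "step_arm", "body": {"rows": [{"dx":-0.172,"dy":0.145,"dz":-0.01,"twist":0.0,"hand":-0.4},{"dx":-0.172,"dy":0.145,"dz":0.0,"twist":0.0,"hand":-0.4},{"dx":-0.172,"dy":0.145,"dz":0.0,"twist":0.0,"hand":-0.4},{"dx":-0.172,"dy":0.145,"dz":0.0,"twist":0.0,"hand":-0.4},{"dx":-0.172,"dy":0.145,"dz":0.0,"twist":0.0,"hand":-0.4},{"dx":-0.172,"dy":0.145,"dz":0.0,"twist":0.0,"hand":-0.4},{"dx":-0.172,"dy":0.145,"dz":0.0,"twist":0.0,"hand":-0.4},{"dx":-0.172,"dy":0.145,"dz":0.0,"twist":0.0,"hand":-0.4}]}}

```text
time_s: 9.68
tool_pos: [0.4232, 0.2335, 0.1209]
tcp_rot: [0.0, 0.747, -0.665, -0.0]
contact_force: [-0.4, 0.3, 0.3]
grip_width: 0.698
grasp_force: 0.0
```

```bash
cat >> h.py <<'E'
def top(x,y,r,z0,z1):
    "centre of the top face of a thing near x,y, by the wrist depth"
    C=cloud(grab('wrist')).reshape(-1,3); C=C[(np.hypot(C[:,0]-x,C[:,1]-y)<r)&(C[:,2]>z0)&(C[:,2]<z1)]
    c,s,a=cv2.minAreaRect((C[:,:2]*1000).astype(np.float32)); print('top',len(C),np.round(c,1),np.round(s,1),round(a,1),C[:,2].mean()); return np.array(c)/1000
E
python3 -c "
from h import *
c=top(.424,.2335,.04,.026,.034); to(*c,.032,96.6)"
```

```text
top 1589 [425.  232.4] [34.8 35.1] 80.8 0.029016708244261037
at [0.4238 0.2329 0.1209] psi 96.6 -> dx 0.0006 dy -0.0012 dz 0.0889 twist 0.0
```

{"method": "step_arm", "body": {"rows": [{"dx":0.0005,"dy":-0.001,"dz":0.04,"twist":0.0,"hand":-0.4},{"dx":0.0005,"dy":-0.001,"dz":0.07,"twist":0.0,"hand":-0.4},{"dx":0.0005,"dy":-0.001,"dz":0.089,"twist":0.0,"hand":-0.4},{"dx":0.0005,"dy":-0.001,"dz":0.089,"twist":0.0,"hand":-0.4},{"dx":0.0005,"dy":-0.001,"dz":0.089,"twist":0.0,"hand":-0.4},{"dx":0.0005,"dy":-0.001,"dz":0.089,"twist":0.0,"hand":0.0},{"dx":0.0005,"dy":-0.001,"dz":0.089,"twist":0.0,"hand":0.4},{"dx":0.0005,"dy":-0.001,"dz":0.089,"twist":0.0,"hand":0.4},{"dx":0.0005,"dy":-0.001,"dz":0.089,"twist":0.0,"hand":0.4},{"dx":0.0005,"dy":-0.001,"dz":0.089,"twist":0.0,"hand":0.4}]}}

```text
time_s: 10.57
tool_pos: [0.4262, 0.2334, 0.0347]
tcp_rot: [-0.002, 0.746, -0.665, 0.0]
contact_force: [0.3, -1.6, 6.5]
grip_width: 0.397
grasp_force: 60.1
```

{"method": "step_arm", "body": {"rows": [{"dx":0.0,"dy":0.0,"dz":-0.03,"twist":0.0,"hand":0.4},{"dx":0.0,"dy":0.0,"dz":-0.06,"twist":0.0,"hand":0.4},{"dx":0.0,"dy":0.0,"dz":-0.09,"twist":0.0,"hand":0.4},{"dx":0.0,"dy":0.0,"dz":-0.09,"twist":0.0,"hand":0.4},{"dx":0.0,"dy":0.0,"dz":-0.09,"twist":0.0,"hand":0.4}]}}

```text
time_s: 10.98
tool_pos: [0.4257, 0.2336, 0.1249]
tcp_rot: [-0.003, 0.746, -0.665, -0.0]
contact_force: [0.2, -0.4, -1.2]
grip_width: 0.394
grasp_force: 59.8
```

```bash
python3 -c "
from h import *
to(.583,.131,.12,96.6)"
```

```text
at [0.4257 0.2336 0.1249] psi 96.6 -> dx 0.1199 dy -0.1445 dz 0.0049 twist -0.0
```

{"method": "step_arm", "body": {"rows": [{"dx":0.03,"dy":-0.036,"dz":0.004,"twist":0.0,"hand":0.4},{"dx":0.06,"dy":-0.072,"dz":0.004,"twist":0.0,"hand":0.4},{"dx":0.09,"dy":-0.108,"dz":0.004,"twist":0.0,"hand":0.4},{"dx":0.12,"dy":-0.1445,"dz":0.004,"twist":0.0,"hand":0.4},{"dx":0.12,"dy":-0.1445,"dz":0.004,"twist":0.0,"hand":0.4},{"dx":0.12,"dy":-0.1445,"dz":0.004,"twist":0.0,"hand":0.4},{"dx":0.12,"dy":-0.1445,"dz":0.004,"twist":0.0,"hand":0.4}]}}

```text
time_s: 11.57
tool_pos: [0.5821, 0.1288, 0.1163]
tcp_rot: [0.001, 0.746, -0.666, -0.001]
contact_force: [-0.6, 0.0, -0.6]
grip_width: 0.396
grasp_force: 59.9
```

```bash
python3 -c "
from h import *
c=top(.583,.131,.03,.095,.125); to(.583,.131,.045,96.6)"
```

```text
top 5972 [581.1 127.7] [52.4 38.2] 32.5 0.11052753656174984
at [0.5817 0.1296 0.1168] psi 96.5 -> dx -0.0013 dy -0.0017 dz 0.0718 twist -0.1
```

{"method": "step_arm", "body": {"rows": [{"dx":-0.001,"dy":-0.0015,"dz":0.03,"twist":0.0,"hand":0.4},{"dx":-0.001,"dy":-0.0015,"dz":0.05,"twist":0.0,"hand":0.4},{"dx":-0.001,"dy":-0.0015,"dz":0.065,"twist":0.0,"hand":0.4},{"dx":-0.001,"dy":-0.0015,"dz":0.072,"twist":0.0,"hand":0.4},{"dx":-0.001,"dy":-0.0015,"dz":0.0745,"twist":0.0,"hand":0.4},{"dx":-0.001,"dy":-0.0015,"dz":0.0745,"twist":0.0,"hand":0.4},{"dx":-0.001,"dy":-0.0015,"dz":0.0745,"twist":0.0,"hand":0.4}]}}

```text
time_s: 12.2
tool_pos: [0.584, 0.1316, 0.0452]
tcp_rot: [-0.001, 0.747, -0.665, 0.0]
contact_force: [-0.1, -0.0, -0.6]
grip_width: 0.396
grasp_force: 59.9
```

{"method": "step_arm", "body": {"rows": [{"dx":0.0,"dy":0.0,"dz":0.001,"twist":0.0,"hand":0.4},{"dx":0.0,"dy":0.0,"dz":0.001,"twist":0.0,"hand":0.4},{"dx":0.0,"dy":0.0,"dz":0.001,"twist":0.0,"hand":0.4}]}}

```text
time_s: 12.45
tool_pos: [0.5839, 0.1312, 0.0435]
tcp_rot: [-0.001, 0.746, -0.666, 0.0]
contact_force: [-0.2, -0.1, -0.5]
grip_width: 0.398
grasp_force: 59.9
```

{"method": "step_arm", "body": {"rows": [{"dx":0.0,"dy":0.0,"dz":0.002,"twist":0.0,"hand":0.4},{"dx":0.0,"dy":0.0,"dz":0.002,"twist":0.0,"hand":0.4},{"dx":0.0,"dy":0.0,"dz":0.002,"twist":0.0,"hand":0.0},{"dx":0.0,"dy":0.0,"dz":0.002,"twist":0.0,"hand":0.0},{"dx":0.0,"dy":0.0,"dz":0.002,"twist":0.0,"hand":0.0}]}}

```text
time_s: 12.87
tool_pos: [0.5835, 0.1309, 0.0405]
tcp_rot: [0.0, 0.746, -0.666, -0.0]
contact_force: [0.9, 0.7, 0.3]
grip_width: 0.501
grasp_force: 0.0
```

{"method": "step_arm", "body": {"rows": [{"dx":0.0,"dy":0.0,"dz":-0.03,"twist":0.0,"hand":0.0},{"dx":0.0,"dy":0.0,"dz":-0.06,"twist":0.0,"hand":0.0},{"dx":0.0,"dy":0.0,"dz":-0.1,"twist":0.0,"hand":0.0},{"dx":0.0,"dy":0.0,"dz":-0.13,"twist":0.0,"hand":0.0},{"dx":0.0,"dy":0.0,"dz":-0.13,"twist":0.0,"hand":0.0}]}}

```text
time_s: 13.28
tool_pos: [0.5865, 0.1314, 0.1793]
tcp_rot: [-0.005, 0.746, -0.665, 0.003]
contact_force: [0.6, -0.3, 2.0]
grip_width: 0.499
grasp_force: 0.0
```

```bash
python3 -c "
from h import *
F=grab('wrist','w5.png'); to(.517,.353,.17,-1); print(manip.read_state()['joint_pos'].round(2))"
```

```text
at [0.5853 0.1315 0.1754] psi 96.6 -> dx -0.2278 dy 0.0426 dz 0.0056 twist 97.6
[ 0.56  0.04 -0.06  0.   -1.47 -0.44]
```

View pics/w5.png

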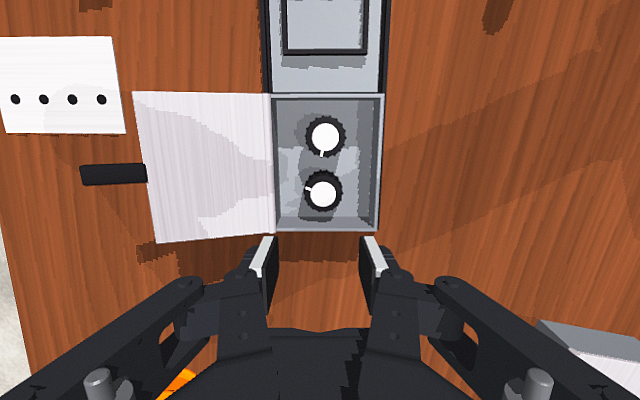

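Both knobs stand in the bay at (324,137) and (322,193), and the flap is back on its stop. Next is the heatsink.

{"method": "step_arm", "body": {"rows": [{"dx":-0.03,"dy":0.006,"dz":0.0,"twist":7.0,"hand":-0.3},{"dx":-0.06,"dy":0.012,"dz":0.0,"twist":14.0,"hand":-0.3},{"dx":-0.09,"dy":0.018,"dz":0.0,"twist":21.0,"hand":-0.3},{"dx":-0.12,"dy":0.024,"dz":0.0,"twist":28.0,"hand":-0.3},{"dx":-0.15,"dy":0.03,"dz":0.0,"twist":35.0,"hand":-0.3},{"dx":-0.18,"dy":0.036,"dz":0.0,"twist":42.0,"hand":-0.3},{"dx":-0.21,"dy":0.04,"dz":0.0,"twist":49.0,"hand":-0.3},{"dx":-0.228,"dy":0.0425,"dz":0.0,"twist":56.0,"hand":-0.3},{"dx":-0.228,"dy":0.0425,"dz":0.0,"twist":63.0,"hand":-0.3},{"dx":-0.228,"dy":0.0425,"dz":0.0,"twist":70.0,"hand":-0.3},{"dx":-0.228,"dy":0.0425,"dz":0.0,"twist":77.0,"hand":-0.3},{"dx":-0.228,"dy":0.0425,"dz":0.0,"twist":84.0,"hand":-0.3}]}}

```text
time_s: 14.33
tool_pos: [0.5149, 0.3527, 0.1692]
tcp_rot: [-0.001, -0.107, 0.994, -0.001]
contact_force: [-1.5, -0.5, 1.1]
grip_width: 0.651
grasp_force: 0.0
```

{"method": "step_arm", "body": {"rows": [{"dx":0.0,"dy":0.0,"dz":0.0,"twist":7.0,"hand":-0.3},{"dx":0.0,"dy":0.0,"dz":0.0,"twist":13.0,"hand":-0.3},{"dx":0.0,"dy":0.0,"dz":0.0,"twist":13.0,"hand":-0.3},{"dx":0.0,"dy":0.0,"dz":0.0,"twist":13.0,"hand":-0.3}]}}

```text
time_s: 14.67
tool_pos: [0.5151, 0.3525, 0.1698]
tcp_rot: [-0.001, 0.002, 1.0, -0.0]
contact_force: [-1.0, -0.8, -0.9]
grip_width: 0.65
grasp_force: 0.0
```

```bash
python3 -c "
from h import *
c=top(.517,.353,.04,.047,.058); to(*c,.047,-1); print(manip.read_state()['joint_pos'].round(2))"
```

```text
top 997 [519.8 354.3] [44.6 28. ] 0.8 0.05033507307498469
at [0.5152 0.3525 0.17  ] psi -0.3 -> dx -0.0048 dy 0.0020 dz 0.1229 twist 0.7
[ 0.92  0.11  0.01 -0.   -1.47 -2.5 ]
```

{"method": "step_arm", "body": {"rows": [{"dx":-0.0045,"dy":0.002,"dz":0.04,"twist":-0.7,"hand":-0.3},{"dx":-0.0045,"dy":0.002,"dz":0.08,"twist":-0.7,"hand":-0.3},{"dx":-0.0045,"dy":0.002,"dz":0.11,"twist":-0.7,"hand":-0.3},{"dx":-0.0045,"dy":0.002,"dz":0.125,"twist":-0.7,"hand":-0.3},{"dx":-0.0045,"dy":0.002,"dz":0.125,"twist":-0.7,"hand":-0.3},{"dx":-0.0045,"dy":0.002,"dz":0.125,"twist":-0.7,"hand":0.0},{"dx":-0.0045,"dy":0.002,"dz":0.125,"twist":-0.7,"hand":0.3},{"dx":-0.0045,"dy":0.002,"dz":0.125,"twist":-0.7,"hand":0.55},{"dx":-0.0045,"dy":0.002,"dz":0.125,"twist":-0.7,"hand":0.55},{"dx":-0.0045,"dy":0.002,"dz":0.125,"twist":-0.7,"hand":0.55},{"dx":-0.0045,"dy":0.002,"dz":0.125,"twist":-0.7,"hand":0.55}]}}

```text
time_s: 15.63
tool_pos: [0.5209, 0.3555, 0.0484]
tcp_rot: [0.002, -0.003, 1.0, 0.001]
contact_force: [-0.2, -0.3, 6.3]
grip_width: 0.317
grasp_force: 60.7
```

{"method": "step_arm", "body": {"rows": [{"dx":0.0,"dy":0.0,"dz":-0.03,"twist":0.0,"hand":0.55},{"dx":0.0,"dy":0.0,"dz":-0.07,"twist":0.0,"hand":0.55},{"dx":0.0,"dy":0.0,"dz":-0.11,"twist":0.0,"hand":0.55},{"dx":0.0,"dy":0.0,"dz":-0.13,"twist":0.0,"hand":0.55},{"dx":0.0,"dy":0.0,"dz":-0.13,"twist":0.0,"hand":0.55}]}}

```text
time_s: 16.05
tool_pos: [0.5217, 0.356, 0.1834]
tcp_rot: [0.004, -0.002, 1.0, 0.004]
contact_force: [-0.1, -0.3, -0.6]
grip_width: 0.317
grasp_force: 59.7
```

```bash
python3 -c "
from h import *
F=load('w3.png')
print(np.mean([atz(F,u,v,.018) for u,v in [(264,111),(371,111),(372,23),(264,25)]],0))
to(.600,-.023,.175,6.6)"
```

```text
[ 0.6003919  -0.02297623  0.018     ]
at [0.5217 0.356  0.1834] psi 0.3 -> dx -0.0764 dy -0.3794 dz 0.0062 twist -6.3
```

{"method": "step_arm", "body": {"rows": [{"dx":-0.006,"dy":-0.035,"dz":0.0,"twist":-2.0,"hand":0.55},{"dx":-0.013,"dy":-0.07,"dz":0.0,"twist":-4.0,"hand":0.55},{"dx":-0.02,"dy":-0.105,"dz":0.0,"twist":-6.0,"hand":0.55},{"dx":-0.027,"dy":-0.14,"dz":0.0,"twist":-6.0,"hand":0.55},{"dx":-0.034,"dy":-0.175,"dz":0.0,"twist":-6.0,"hand":0.55},{"dx":-0.041,"dy":-0.21,"dz":0.0,"twist":-6.0,"hand":0.55},{"dx":-0.048,"dy":-0.245,"dz":0.0,"twist":-6.0,"hand":0.55},{"dx":-0.055,"dy":-0.28,"dz":0.0,"twist":-6.0,"hand":0.55},{"dx":-0.062,"dy":-0.315,"dz":0.0,"twist":-6.0,"hand":0.55},{"dx":-0.069,"dy":-0.35,"dz":0.0,"twist":-6.0,"hand":0.55},{"dx":-0.0765,"dy":-0.379,"dz":0.0,"twist":-6.0,"hand":0.55},{"dx":-0.0765,"dy":-0.379,"dz":0.0,"twist":-6.0,"hand":0.55}]}}

```text
time_s: 17.05
tool_pos: [0.5981, -0.0285, 0.1749]
tcp_rot: [-0.001, -0.052, 0.999, -0.0]
contact_force: [-1.0, 0.9, -2.1]
grip_width: 0.316
grasp_force: 59.7
```

{"method": "step_arm", "body": {"rows": [{"dx":0.0,"dy":0.0,"dz":0.03,"twist":0.0,"hand":0.55},{"dx":0.0,"dy":0.0,"dz":0.06,"twist":0.0,"hand":0.55},{"dx":0.0,"dy":0.0,"dz":0.08,"twist":0.0,"hand":0.55},{"dx":0.0,"dy":0.0,"dz":0.08,"twist":0.0,"hand":0.55},{"dx":0.0,"dy":0.0,"dz":0.08,"twist":0.0,"hand":0.55}]}}

```text
time_s: 17.47
tool_pos: [0.5973, -0.0241, 0.0947]
tcp_rot: [-0.001, -0.055, 0.999, -0.0]
contact_force: [0.1, -0.2, -0.4]
grip_width: 0.314
grasp_force: 59.7
```

```bash
python3 -c "
from h import *
to(.6004,-.023,.058,6.6); F=grab('wrist','w6.png')"
```

```text
at [ 0.5973 -0.0241  0.0947] psi 6.3 -> dx -0.0033 dy 0.0008 dz 0.0367 twist -0.3
```

View pics/w6.png

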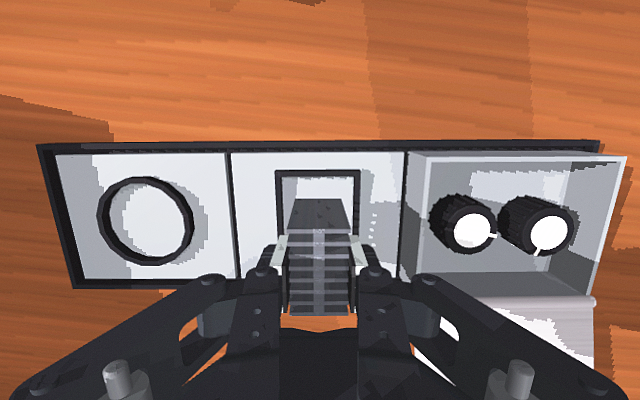

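The heatsink is held upright over the oblong lip at (318,215) and lines up with it.

{"method": "step_arm", "body": {"rows": [{"dx":-0.003,"dy":0.001,"dz":0.015,"twist":0.0,"hand":0.55},{"dx":-0.003,"dy":0.001,"dz":0.028,"twist":0.0,"hand":0.55},{"dx":-0.003,"dy":0.001,"dz":0.035,"twist":0.0,"hand":0.55},{"dx":-0.003,"dy":0.001,"dz":0.037,"twist":0.0,"hand":0.55},{"dx":-0.003,"dy":0.001,"dz":0.037,"twist":0.0,"hand":0.55},{"dx":-0.003,"dy":0.001,"dz":0.037,"twist":0.0,"hand":0.55}]}}

```text
time_s: 18.02
tool_pos: [0.6012, -0.0227, 0.0594]
tcp_rot: [0.0, -0.055, 0.999, -0.0]
contact_force: [0.8, -0.9, -0.7]
grip_width: 0.315
grasp_force: 59.8
```

Just above the floor. I'll ease down, release and lift.

{"method": "step_arm", "body": {"rows": [{"dx":0.0,"dy":0.0,"dz":0.001,"twist":0.0,"hand":0.55},{"dx":0.0,"dy":0.0,"dz":0.001,"twist":0.0,"hand":0.55},{"dx":0.0,"dy":0.0,"dz":0.001,"twist":0.0,"hand":0.15},{"dx":0.0,"dy":0.0,"dz":0.001,"twist":0.0,"hand":0.05},{"dx":0.0,"dy":0.0,"dz":0.001,"twist":0.0,"hand":0.05},{"dx":0.0,"dy":0.0,"dz":-0.03,"twist":0.0,"hand":0.05},{"dx":0.0,"dy":0.0,"dz":-0.07,"twist":0.0,"hand":0.05},{"dx":0.0,"dy":0.0,"dz":-0.11,"twist":0.0,"hand":0.05},{"dx":0.0,"dy":0.0,"dz":-0.12,"twist":0.0,"hand":0.05},{"dx":0.0,"dy":0.0,"dz":-0.12,"twist":0.0,"hand":0.05}]}}

```text
time_s: 18.85
tool_pos: [0.603, -0.0227, 0.1846]
tcp_rot: [0.004, -0.055, 0.998, 0.0]
contact_force: [0.4, 0.1, -0.0]
grip_width: 0.474
grasp_force: 0.0
```

```bash
python3 -c "
from h import *
to(.53,-.367,.18,6.6); print(manip.read_state()['joint_pos'].round(2))"
```

```text
at [ 0.603  -0.0227  0.1846] psi 6.3 -> dx 0.1101 dy -0.3343 dz 0.0036 twist -0.3
[ 0.3   0.04 -0.04  0.   -1.48 -1.76]
```

{"method": "step_arm", "body": {"rows": [{"dx":0.11,"dy":-0.334,"dz":0.0,"twist":0.0,"hand":-0.4},{"dx":0.11,"dy":-0.334,"dz":0.0,"twist":0.0,"hand":-0.4},{"dx":0.11,"dy":-0.334,"dz":0.0,"twist":0.0,"hand":-0.4},{"dx":0.11,"dy":-0.334,"dz":0.0,"twist":0.0,"hand":-0.4},{"dx":0.11,"dy":-0.334,"dz":0.0,"twist":0.0,"hand":-0.4},{"dx":0.11,"dy":-0.334,"dz":0.0,"twist":0.0,"hand":-0.4},{"dx":0.11,"dy":-0.334,"dz":0.0,"twist":0.0,"hand":-0.4},{"dx":0.11,"dy":-0.334,"dz":0.0,"twist":0.0,"hand":-0.4},{"dx":0.11,"dy":-0.334,"dz":0.0,"twist":0.0,"hand":-0.4},{"dx":0.11,"dy":-0.334,"dz":0.0,"twist":0.0,"hand":-0.4},{"dx":0.11,"dy":-0.334,"dz":0.0,"twist":0.0,"hand":-0.4}]}}

```text
time_s: 19.77
tool_pos: [0.5272, -0.3677, 0.1775]
tcp_rot: [-0.001, -0.053, 0.999, 0.0]
contact_force: [-0.0, 0.1, -0.5]
grip_width: 0.699
grasp_force: 0.0
```

```bash
python3 -c "
from h import *
c=top(.53,-.367,.04,.054,.066); to(*c,.054); F=grab('wrist','w7.png')"
```

```text
top 1129 [ 531.1 -365.8] [32.4 33.2] 51.2 0.058615657133585755
at [ 0.5277 -0.3667  0.1778] psi 6.2 -> dx -0.0036 dy 0.0004 dz 0.1238 twist 0.0
```

{"method": "step_arm", "body": {"rows": [{"dx":-0.0035,"dy":0.0,"dz":0.04,"twist":0.0,"hand":-0.4},{"dx":-0.0035,"dy":0.0,"dz":0.08,"twist":0.0,"hand":-0.4},{"dx":-0.0035,"dy":0.0,"dz":0.11,"twist":0.0,"hand":-0.4},{"dx":-0.0035,"dy":0.0,"dz":0.126,"twist":0.0,"hand":-0.4},{"dx":-0.0035,"dy":0.0,"dz":0.126,"twist":0.0,"hand":-0.4},{"dx":-0.0035,"dy":0.0,"dz":0.126,"twist":0.0,"hand":0.0},{"dx":-0.0035,"dy":0.0,"dz":0.126,"twist":0.0,"hand":0.4},{"dx":-0.0035,"dy":0.0,"dz":0.126,"twist":0.0,"hand":0.45},{"dx":-0.0035,"dy":0.0,"dz":0.126,"twist":0.0,"hand":0.45},{"dx":-0.0035,"dy":0.0,"dz":0.126,"twist":0.0,"hand":0.45},{"dx":-0.0035,"dy":0.0,"dz":0.126,"twist":0.0,"hand":0.45}]}}

```text
time_s: 20.78
tool_pos: [0.5329, -0.3666, 0.0555]
tcp_rot: [0.002, -0.055, 0.998, -0.001]
contact_force: [0.4, 2.4, 6.8]
grip_width: 0.379
grasp_force: 60.1
```

{"method": "step_arm", "body": {"rows": [{"dx":0.0,"dy":0.0,"dz":-0.03,"twist":0.0,"hand":0.45},{"dx":0.0,"dy":0.0,"dz":-0.07,"twist":0.0,"hand":0.45},{"dx":0.0,"dy":0.0,"dz":-0.1,"twist":0.0,"hand":0.45},{"dx":0.0,"dy":0.0,"dz":-0.1,"twist":0.0,"hand":0.45},{"dx":0.0,"dy":0.0,"dz":-0.1,"twist":0.0,"hand":0.45}]}}

```text
time_s: 21.2
tool_pos: [0.5325, -0.3667, 0.156]
tcp_rot: [0.003, -0.055, 0.999, -0.001]
contact_force: [-0.4, -0.1, -2.1]
grip_width: 0.378
grasp_force: 59.8
```

```bash
python3 -c "
from h import *
F=load('w6.png')
p=[atz(F,u,v,.018) for u,v in [(96,221),(194,220),(145,176),(146,265)]]; print(np.round(p,4),np.mean(p,0))
print(np.array([.6004,-.023])+.1265*np.array([.115,-.993]))
to(.6145,-.149,.15)"
```

```text
[[ 0.6165 -0.1837  0.018 ]
 [ 0.6078 -0.112   0.018 ]
 [ 0.579  -0.146   0.018 ]
 [ 0.6481 -0.1487  0.018 ]] [ 0.61284324 -0.14760124  0.018     ]
[ 0.6149475 -0.1486145]
at [ 0.5325 -0.3667  0.156 ] psi 6.3 -> dx -0.1052 dy 0.2075 dz 0.0060 twist 0.0
```

{"method": "step_arm", "body": {"rows": [{"dx":-0.017,"dy":0.034,"dz":0.0,"twist":0.0,"hand":0.45},{"dx":-0.034,"dy":0.068,"dz":0.0,"twist":0.0,"hand":0.45},{"dx":-0.051,"dy":0.102,"dz":0.0,"twist":0.0,"hand":0.45},{"dx":-0.068,"dy":0.136,"dz":0.0,"twist":0.0,"hand":0.45},{"dx":-0.085,"dy":0.17,"dz":0.0,"twist":0.0,"hand":0.45},{"dx":-0.1055,"dy":0.208,"dz":0.0,"twist":0.0,"hand":0.45},{"dx":-0.1055,"dy":0.208,"dz":0.0,"twist":0.0,"hand":0.45},{"dx":-0.1055,"dy":0.208,"dz":0.03,"twist":0.0,"hand":0.45},{"dx":-0.1055,"dy":0.208,"dz":0.06,"twist":0.0,"hand":0.45},{"dx":-0.1055,"dy":0.208,"dz":0.06,"twist":0.0,"hand":0.45},{"dx":-0.1055,"dy":0.208,"dz":0.06,"twist":0.0,"hand":0.45}]}}

```text
time_s: 22.12
tool_pos: [0.6119, -0.1481, 0.09]
tcp_rot: [-0.003, -0.054, 0.999, 0.0]
contact_force: [-0.4, -1.0, 0.5]
grip_width: 0.376
grasp_force: 60.0
```

```bash
python3 -c "
from h import *
to(.615,-.1485,.065); F=grab('wrist','w8.png')"
```

```text
at [ 0.6119 -0.1481  0.09  ] psi 6.2 -> dx -0.0032 dy -0.0008 dz 0.0250 twist 0.0
```

View pics/w8.png

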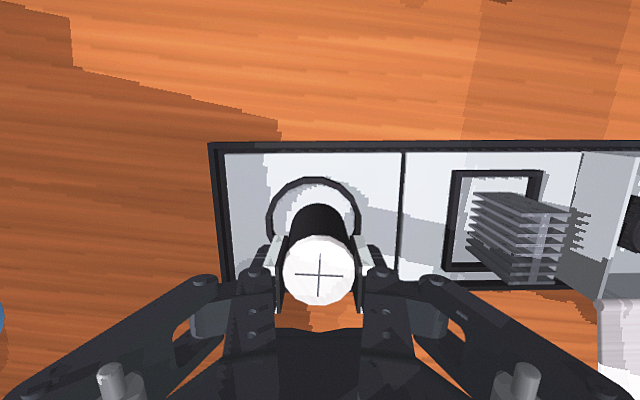

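The can is upright over the round lip, held at (318,270). The heatsink stands inside the oblong lip at (500,210).

{"method": "step_arm", "body": {"rows": [{"dx":-0.003,"dy":-0.001,"dz":0.01,"twist":0.0,"hand":0.45},{"dx":-0.003,"dy":-0.001,"dz":0.018,"twist":0.0,"hand":0.45},{"dx":-0.003,"dy":-0.001,"dz":0.023,"twist":0.0,"hand":0.45},{"dx":-0.003,"dy":-0.001,"dz":0.025,"twist":0.0,"hand":0.45},{"dx":-0.003,"dy":-0.001,"dz":0.025,"twist":0.0,"hand":0.45},{"dx":-0.003,"dy":-0.001,"dz":0.025,"twist":0.0,"hand":0.45},{"dx":-0.003,"dy":-0.001,"dz":0.025,"twist":0.0,"hand":0.45}]}}

```text
time_s: 22.75
tool_pos: [0.617, -0.1488, 0.0683]
tcp_rot: [0.0, -0.055, 0.999, -0.0]
contact_force: [-0.0, -0.4, -1.3]
grip_width: 0.38
grasp_force: 60.0
```

{"method": "step_arm", "body": {"rows": [{"dx":0.001,"dy":0.0,"dz":0.002,"twist":0.0,"hand":0.45},{"dx":0.001,"dy":0.0,"dz":0.002,"twist":0.0,"hand":0.45},{"dx":0.001,"dy":0.0,"dz":0.002,"twist":0.0,"hand":0.45}]}}

```text
time_s: 23.0
tool_pos: [0.6157, -0.1488, 0.0658]
tcp_rot: [0.0, -0.055, 0.999, 0.0]
contact_force: [-0.8, -0.5, -1.0]
grip_width: 0.377
grasp_force: 60.0
```

{"method": "step_arm", "body": {"rows": [{"dx":0.0,"dy":0.0,"dz":0.001,"twist":0.0,"hand":0.45},{"dx":0.0,"dy":0.0,"dz":0.001,"twist":0.0,"hand":0.45},{"dx":0.0,"dy":0.0,"dz":0.001,"twist":0.0,"hand":0.05},{"dx":0.0,"dy":0.0,"dz":0.001,"twist":0.0,"hand":-0.05},{"dx":0.0,"dy":0.0,"dz":0.001,"twist":0.0,"hand":-0.05},{"dx":0.0,"dy":0.0,"dz":-0.03,"twist":0.0,"hand":-0.05},{"dx":0.0,"dy":0.0,"dz":-0.07,"twist":0.0,"hand":-0.05},{"dx":0.0,"dy":0.0,"dz":-0.11,"twist":0.0,"hand":-0.05},{"dx":0.04,"dy":0.0,"dz":-0.14,"twist":0.0,"hand":-0.05},{"dx":0.08,"dy":0.0,"dz":-0.15,"twist":0.0,"hand":-0.05},{"dx":0.12,"dy":0.0,"dz":-0.15,"twist":0.0,"hand":-0.05},{"dx":0.14,"dy":0.0,"dz":-0.15,"twist":0.0,"hand":-0.05}]}}

```text
time_s: 24.0
tool_pos: [0.4747, -0.1646, 0.2176]
tcp_rot: [0.002, -0.054, 0.999, -0.0]
contact_force: [0.2, -0.6, 0.6]
grip_width: 0.526
grasp_force: 0.0
```

{"method": "step_arm", "body": {"rows": [{"dx":0.0,"dy":-0.04,"dz":0.0,"twist":0.0,"hand":-0.05},{"dx":0.0,"dy":-0.08,"dz":0.0,"twist":0.0,"hand":-0.05},{"dx":0.0,"dy":-0.12,"dz":0.0,"twist":0.0,"hand":-0.05},{"dx":0.0,"dy":-0.12,"dz":0.0,"twist":0.0,"hand":-0.05},{"dx":0.0,"dy":-0.12,"dz":0.0,"twist":0.0,"hand":-0.05}]}}

```text
time_s: 24.42
tool_pos: [0.4892, -0.2851, 0.2148]
tcp_rot: [-0.001, -0.053, 0.999, 0.0]
contact_force: [-0.1, 0.6, -0.5]
grip_width: 0.527
grasp_force: 0.0
```

```bash
python3 - <<'E'
from h import *
F=grab('top','top1.png'); cv2.imwrite('pics/t1c.png',cv2.resize(F['img'][90:250,200:500,::-1],None,fx=2.6,fy=2.6,interpolation=cv2.INTER_CUBIC))
C=cloud(F).reshape(-1,3)
for n,x,y,r,a,b in [('kb',.588,.078,.024,.028,.046),('ka',.583,.131,.024,.028,.046),('hs',.6,-.023,.04,.055,.08),('can',.6145,-.1485,.04,.06,.09),('thin',.434,-.099,.03,.035,.06),('small',.43,-.233,.03,.018,.04)]:
    p=C[(np.hypot(C[:,0]-x,C[:,1]-y)<r)&(C[:,2]>a)&(C[:,2]<b)]; c,s,g=cv2.minAreaRect((p[:,:2]*1000).astype(np.float32)); print(n,np.round(c),np.round(s),(p.mean(0)*1000).round())
print(pose()[0])
E
```

```text
kb [585.  79.] [36. 35.] [585.  79.  37.]
ka [581. 131.] [36. 36.] [581. 130.  37.]
hs [598. -22.] [45. 28.] [598. -22.  61.]
can [0. 0.] [0. 0.] [nan nan nan]
thin [435. -99.] [ 3. 22.] [433. -98.  42.]
small [0. 0.] [0. 0.] [nan nan nan]
[ 0.48940388 -0.28399795  0.21518793]<stdin>:5: RuntimeWarning: Mean of empty slice.
  ret = um.true_divide(
```

View pics/t1c.png

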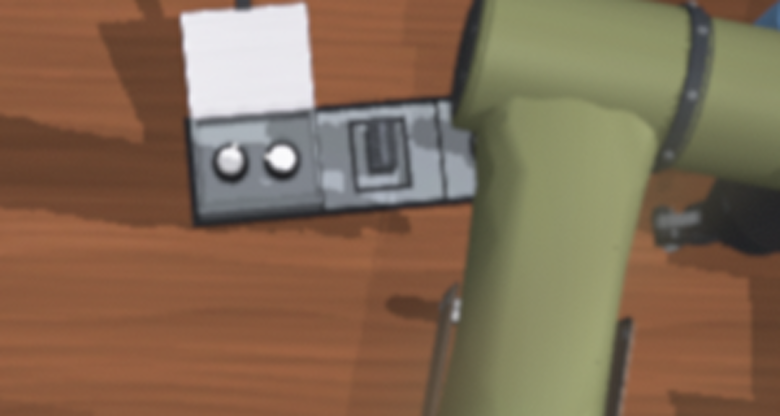

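Both knobs are in the flap bay at (230,160) and (281,158), the flap is back, and the heatsink is inside its lip at (380,148). The arm hides the can, so I'll check it with the wrist and side cameras.

```bash
python3 - <<'E'
from h import *
F=grab('side','s2.png'); cv2.imwrite('pics/s2c.png',cv2.resize(F['img'][80:300,180:420,::-1],None,fx=2.5,fy=2.5))
C=cloud(F).reshape(-1,3); p=C[(np.hypot(C[:,0]-.6145,C[:,1]+.1485)<.04)&(C[:,2]>.062)&(C[:,2]<.09)]; print(len(p),p.mean(0),p.min(0),p.max(0))
E
```

```text
55 [ 0.61071688 -0.14386538  0.07019199] [ 0.59694187 -0.16301342  0.06204603] [ 0.63116581 -0.12842924  0.07440835]
```

View pics/s2c.png

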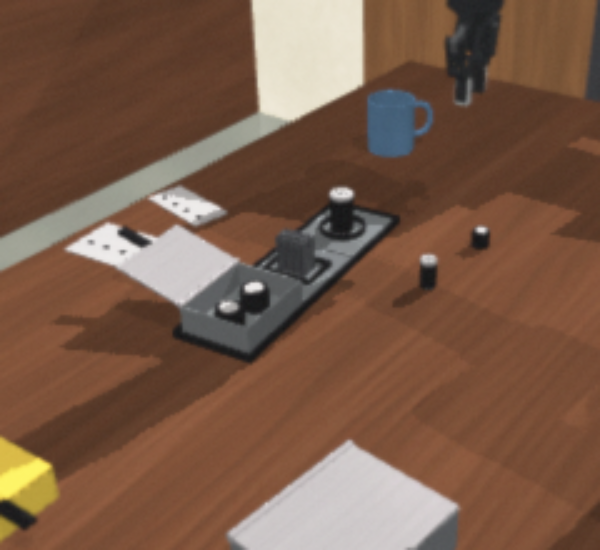

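The can stands upright inside the round lip at (341,210), with its top about 70 mm high as expected. The look-alikes haven't moved, at (428,270) and (481,237). I'm handing in.

```bash
python3 -c "
from cell import manip
print(manip.sign_off())"
```

```text
the job is handed in; nothing more can be done
None
```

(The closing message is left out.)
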